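Dock the matching vial carrier on the stud plate and latch it

ROBOT

A 6-joint arm with a two-finger parallel gripper is mounted at the origin on the work surface. World frame = base frame: x ahead of the robot, y to its left, z up, the work surface at z = 0. Lengths are in m, angles in rad, forces in N, time in s.
With the tool pointing down it reaches from about 0.4 to 0.825 m from the base axis. Payload 7 kg.
Tool frame: the origin (TCP) lies on the centre line of the jaws, within the pads' length; the fingertips stand 22 mm ahead of it and the grasp point (between the pads) lies 3 mm ahead of it; z points along the fingers, y is the line along which they close (so a half turn about z gives the same grasp; the last joint's range is limited). The gripper opens to 88 mm and grips with 3 to 60 N. Pads are 19 mm wide; open, the fingers measure 130 mm over their backs; the gripper's body (78 mm by 193 mm) begins 47 mm behind the grasp point.
Start: joints at [1.403, 0.359, 0.012, 0, -1.224, -0.288], TCP at [0.297, 0.606, 0.249] pointing down, gripper open.
Joint ranges: [-3.07, 3.07], [-1.43, 2.12], [-1.02, 1.25], [-3.03, 1.67], [-3.05, -0], [-3.03, 3.03]. Speed limits (rad/s): [2.39, 2.39, 3.01, 3.14, 3.14, 3.14].

INTERFACE

Orientations are given as [roll, pitch, yaw] about the fixed x, y, z axes, in that order (R = Rz(yaw) Ry(pitch) Rx(roll)).
In Python, from station import monitor, viewer, order gives the robot as it stands. The module is installed in compiled form; this text tells all that it offers.
- The arm moves only by the tool servo_tool, never from a script. Its argument "targets" is a list of rows, each an object with "angular": the turn, a rotation vector about the tool's x, y, z in degrees, a list of three; "xyz": the shift along the tool's x, y, z in cm, a list of three; "claw": the finger opening in cm, from 0 to 8.76. A call has 1 to 20 rows; each row shifts and turns the commanded pose from where the row before left it, along the tool's axes as they then stand; what a row does not reach is not made up. A row lasts 1/10 s, in which the tool goes at most 50 mm and 8.59 degrees, less where a joint would pass 70% of its speed; a pose out of reach is approached as far as the arm can. A call is refused whole if a number of a shift passes 5 or a number of a turn 8.59, either way. A call with a gripper value outside its range is refused whole. The fingers move at their own pace and stop on an object; "force" is the grip in N (left out, the last holds). Time passes only in rows, so rows that do not move let the fingers close. It gives the time, the measured TCP pose, the force, the opening and the grip force at its end, in the units of the state.
- monitor.get_state(): the state, without advancing time (a new reading comes with each control period).
- viewer.grab_frame(name): name is "scene" or "top" or "wrist"; returns a dict with "color" (400x640x3 uint8, blue, green, red), "fovy" (degrees; the focal length in pixels is half the picture's height over the tangent of half this angle, whatever the lens; pixels are square), "cx", "cy" (the principal point, pixels), "k1" (the pictures are not rectified: a ray, as slopes to the right and down, at radius r is drawn at 1 + k1 r^2 times it, then the intrinsics apply), "R" (3x3) and "t" (3): a world point X has camera coordinates R X + t. Camera axes: x right, y down, z forward; pixel columns grow to the right and rows downward; lengths in m; the calibration is good to about 2 mm. A picture is of the moment at which its call begins. There is no depth.
- order.job_done(): hands the job in; it is judged then, once.
The state is a dict: "t": time; "q": joint angles; "qd": joint speeds; "joint_efforts": joint torques, N m; "eef_pos": TCP position; "ee_rot": TCP orientation; "force": force on the tool from outside, world axes, zero at the start; "moment": the same for the moment, N m; "width": finger opening in m; "gripper_force": force on a finger pad.
Only numpy, scipy, OpenCV 4.12 (cv2) and the standard library are available. Lean on these libraries where they do the work, as an engineer would, in place of code of your own. Each camera call takes 0.05 s, during which the arm holds its last target. There are 200 camera calls.

TASK

One of the three vial carriers has a flange whose slots line up with the studs of the fixed stud plate. Set that carrier down on the bench in front of the studs and let go of it, push it under the stud heads until it is fully home against the stop bar, then swing the latch bar fully closed behind it. Keep the carriers upright and leave the other carriers and everything else where they stand.

Things in the scene. Friction and masses are not known exactly. Their poses are not given: they have to be found in the camera images.
- carrier_a_mid (a point): vial carrier 120 long (x) x 130 wide (y) x 84 high mm, 0.4 kg; point at the centre of its footprint, 42 mm up. At its front (+x) a flange, 8 to 14 mm above the bench, sticks out 44 mm with 3 slots open to the front, 16 mm wide, 32 deep, at y = -48, -16, +48 mm (+y is left), prongs rounded. Flat rear wall at x = -60 mm, full width, 58 mm high
- carrier_a_handle (a point): centre of carrier A's handle bar: 60 long (x) x 14 wide (y) x 14 high mm, 77 mm above the carrier's underside, 22 mm behind its centre; same axes as the carrier. The vial caps below it reach 50 mm
- carrier_b_mid (a point): vial carrier 120 long (x) x 130 wide (y) x 84 high mm, 0.4 kg; point at the centre of its footprint, 42 mm up. At its front (+x) a flange, 8 to 14 mm above the bench, sticks out 44 mm with 3 slots open to the front, 16 mm wide, 32 deep, at y = -48, +16, +48 mm (+y is left), prongs rounded. Flat rear wall at x = -60 mm, full width, 58 mm high
- carrier_b_handle (a point): centre of carrier B's handle bar: 60 long (x) x 14 wide (y) x 14 high mm, 77 mm above the carrier's underside, 22 mm behind its centre; same axes as the carrier. The vial caps below it reach 50 mm
- carrier_c_mid (a point): vial carrier 120 long (x) x 130 wide (y) x 84 high mm, 0.4 kg; point at the centre of its footprint, 42 mm up. At its front (+x) a flange, 8 to 14 mm above the bench, sticks out 44 mm with 3 slots open to the front, 16 mm wide, 32 deep, at y = -48, 0, +48 mm (+y is left), prongs rounded. Flat rear wall at x = -60 mm, full width, 58 mm high
- carrier_c_handle (a point): centre of carrier C's handle bar: 60 long (x) x 14 wide (y) x 14 high mm, 77 mm above the carrier's underside, 22 mm behind its centre; same axes as the carrier. The vial caps below it reach 50 mm
- stud_plate: fixed steel stud plate 4 mm thick, x -12 to +54, y -75 to +75 mm. Origin on the bench in the stud row, midway between the outer studs; carriers are pushed home along +x. Studs at x = 0, y = -48, +16, +48 mm: shank 10 mm thick, head 20 mm across, 20 to 27 mm above the bench, too wide to pass through a slot from above
- stop_face (a point): middle of the front face of the aluminium stop bar behind the studs, 26 mm beyond the stud row, bar 28 mm high, 150 wide; same axes as the stud plate. The flange front of a carrier that is home touches it: the carrier's centre is then 34 mm before the stud row (x = -34, y = 0 from the stud plate's origin)
- latch_pivot (a point): upright pivot of the latch bar at x = -103, y = +92 mm from the stud plate's origin, on a fixed bracket 4 mm high beside the carriers' lane (y 77 to 107, x -116 to +54 mm); this point 27 mm above the bench
- latch_bar (a joint): angle (rad) of the latch bar, 100 mm long, 12 wide, 20 to 34 mm above the bench. 0 (a stop) = closed: it points along the stud plate's -y, 3 mm behind the rear wall of a carrier that is home. It opens away from the plate; at pi/2 it points along the plate's -x, beside the lane. Stays where left; about 1 N at the post moves it
- latch_post (a point): centre of the upright black post on the latch bar, to push it by: 12 mm thick, 34 to 78 mm above the bench (point at 56 mm), 75 mm from the pivot
- sanitiser_at (a point): bystander: bottle, 60 mm across, 150 high; point half-way up
- tape_roll_at (a point): bystander: paper tape roll lying flat, 84 mm across, 22 high; point half-way up
- steel_bowl_at (a point): bystander: steel bowl, 110 mm across, 45 high; point half-way up
- carton_at (a point): bystander: cardboard carton 90 x 140 x 60 high mm; point at its centre
- jar_at (a point): bystander: small jar, 44 mm across, 60 high; point half-way up
- forceps_at (a point): bystander: steel forceps, 130 mm long, lying flat; point at the middle
There are look-alikes about, which are no part of the job. Leave any red look-alike of the part that bears carrier_b_mid alone.

How it is judged:
By the outcome, as a careful person would: the job done as asked, in the order asked, and still so for the second after the job is handed in, with the robot touching nothing.
It also fails if it takes over 67 s, if anything falls off the work surface, if the arm or the gripper's body presses on something with over 40 N, if the wrist force passes 120 N, or if a joint passes its speed limit or range.

## Working session

There is one attempt and no reset: what is moved stays moved. The work goes in short steps, Python scripts to look and compute and a tool call to move; the robot and the scene stay as the last step left them, time stands still between calls to the robot, and variables do not carry over. Pictures are saved under pics/ and viewed, at most 10 in all, crops included, and the job is handed in when it is done.

Besides the shell and the picture viewer there is one more tool, called as name([rows], argument=value, ...), one row to a line, values as JSON. servo_tool: Moves the arm, as the interface text tells. Its arguments: {"type":"object","properties":{"targets":{"type":"array"},"force":{"type":"number"}},"required":["targets"]}

```bash
mkdir -p pics
cat > h.py <<'E'
import numpy as np, cv2
from station import monitor, viewer, order
def grab(n, save=None):
    f=viewer.grab_frame(n)
    if save: cv2.imwrite('pics/'+save,f['color'])
    return f
def K(f):
    fl=200/np.tan(np.radians(f['fovy'])/2)
    return np.array([[fl,0,f['cx']],[0,fl,f['cy']],[0,0,1]]), np.array([f['k1'],0,0,0,0.])
def ray(f,uv):
    k,d=K(f); p=cv2.undistortPoints(np.array(uv,float).reshape(-1,1,2),k,d)[:,0]
    R=np.array(f['R']);t=np.array(f['t'])
    return -R.T@t, np.c_[p,np.ones(len(p))]@R
def onz(f,uv,z):
    c,d=ray(f,uv); return c+d*((z-c[2])/d[:,2])[:,None]
def proj(f,X):
    k,d=K(f); R=np.array(f['R']);t=np.array(f['t'])
    return cv2.projectPoints(np.array(X,float).reshape(-1,1,3),cv2.Rodrigues(R)[0],t,k,d)[0][:,0]
E
python3 - <<'E'
from h import *
for n in('scene','top'):
    f=grab(n,n+'1.png'); R=np.array(f['R']); print(n,f['fovy'],f['k1'],-R.T@np.array(f['t']))
s=monitor.get_state(); print(s)
E
```

```text
scene 48.14093424462117 -0.030591633653368165 [1.06592472 0.47868647 1.00010647]
top 48.200986981667654 -0.11456035354835518 [0.30680762 0.01454903 1.29339956]
{'t': 0.1, 'q': array([ 1.40307200e+00,  3.59329735e-01,  1.11578037e-02, -2.69287616e-04,
       -1.22409119e+00, -2.88088539e-01]), 'qd': array([-6.34162368e-04, -2.46696068e-05,  2.65319026e-03, -1.65860556e-03,
        1.84022412e-03,  5.56175221e-04]), 'joint_efforts': array([-1.13115027e-03, -5.84163880e+01,  2.93751669e+01,  7.01539949e+00,
        1.01908043e-02, -5.09614460e-05]), 'eef_pos': array([0.29699476, 0.60571378, 0.24771725]), 'ee_rot': array([ 3.14011437e+00, -1.74051950e-04, -4.55904428e-01]), 'force': array([ 0.02853397, -0.66715787, -0.17685854]), 'moment': array([ 0.01905982, -0.02549233, -0.02588049]), 'gripper_force': 0.0, 'width': 0.08765587189907427}
```

View pics/top1.png

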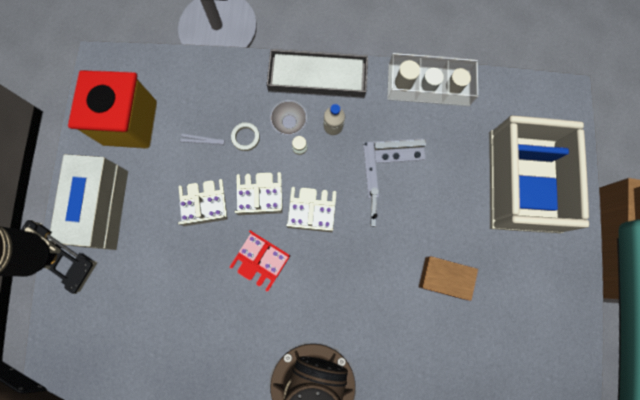

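View pics/scene1.png

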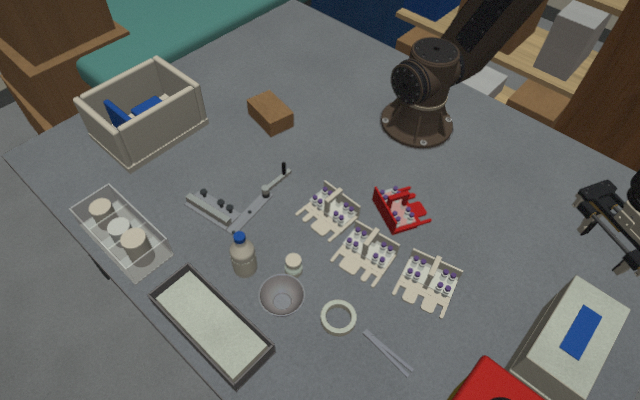

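The top view shows three cream carriers at (202,203), (259,194) and (312,209), a red look-alike at (262,258), and the stud plate with its bracket and latch at (400,155)/(373,190). In both views the flanges point to +x. Candidates for B are those three cream carriers and the red one, which is ruled out; I'll check the slots in a close crop.

Run:
```python
import cv2
a=cv2.imread('pics/top1.png')
c1=cv2.resize(a[165:245,170:345],None,fx=4.5,fy=4.5,interpolation=cv2.INTER_CUBIC)[:, :788]
c2=cv2.resize(a[130:230,355:435],None,fx=2.3,fy=2.3,interpolation=cv2.INTER_CUBIC)
import numpy as np
o=np.zeros((595,788,3),np.uint8); o[:360]=c1[:360]; o[362:362+c2.shape[0],:c2.shape[1]]=c2
s=cv2.imread('pics/scene1.png'); c3=cv2.resize(s[155:240,180:300],None,fx=2.7,fy=2.7,interpolation=cv2.INTER_CUBIC); o[362:362+c3.shape[0],300:300+c3.shape[1]]=c3
cv2.imwrite('pics/crop1.png',o)
```

```text
(no output)
```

View pics/crop1.png

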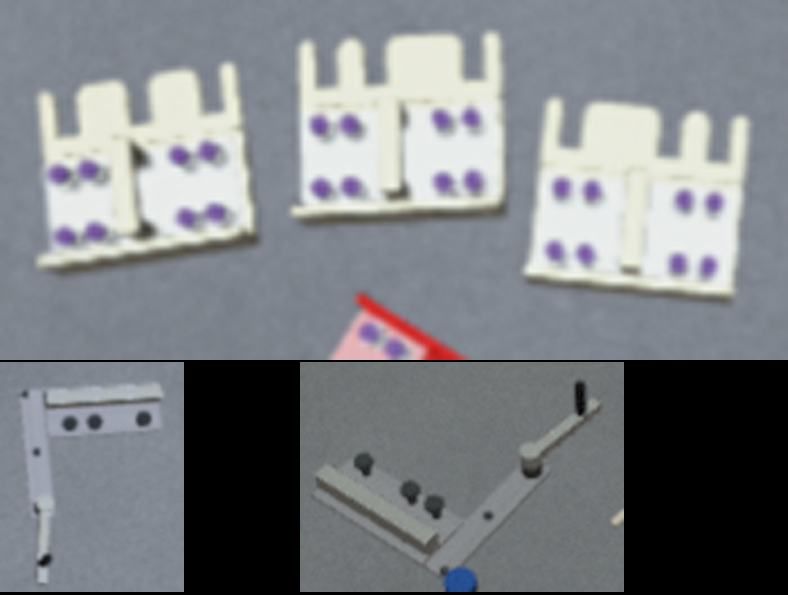

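The middle carrier (259,194) has its slots at left, mid-left and right, i.e. +48, +16, -48. That is B, and it matches the studs at (385,157), (396,156) and (418,155). The right one is A and the left one is C.

Run:
```python
from h import *
f=grab('top')
c=lambda u,v:(170+u/4.5-.4,165+v/4.5-.4)
print('rear wall top',onz(f,[c(293,212),c(504,206)],.058))
print('flange front corners',onz(f,[c(300,42),c(497,33)],.014))
print('handle',onz(f,[c(389,97),c(391,192)],.084))
d=lambda u,v:(355+u/2.3-.3,130+(v-362)/2.3-.3)
print('studs',onz(f,[d(69,424),d(94,422),d(144,419)],.027))
print('pivot,post',onz(f,[d(43,503)],.04),onz(f,[d(44,558)],.078))
w=grab('wrist','w1.png');R=np.array(w['R']);s=monitor.get_state();print(w['fovy'],-R.T@np.array(w['t']),R,s['eef_pos'],s['ee_rot'])
```

```text
rear wall top [[0.46349082 0.25176786 0.058     ]
 [0.47675789 0.12112182 0.058     ]]
flange front corners [[0.58092834 0.26755991 0.014     ]
 [0.59601309 0.13925956 0.014     ]]
handle [[0.53534107 0.19518245 0.084     ]
 [0.4767767  0.18826319 0.084     ]]
studs [[ 0.66084543 -0.16444719  0.027     ]
 [ 0.66585384 -0.19645731  0.027     ]
 [ 0.67463066 -0.260916    0.027     ]]
pivot,post [[ 0.55333245 -0.13412945  0.04      ]] [[ 0.47924375 -0.13387461  0.078     ]]
62.56989020645728 [0.35556745 0.57682276 0.38372945] [[-0.43975353 -0.89811733  0.00144939]
 [-0.8700579   0.42641367  0.24732696]
 [-0.22274666  0.10750185 -0.968931  ]] [0.29703568 0.6058365  0.24798602] [ 3.14059302e+00 -1.45887039e-04 -4.55821288e-01]
```

servo_tool([
  {"xyz": [1.6,1.3,0],"angular": [0,0,0],"claw": 5},
  {"xyz": [3.3,2.6,0],"angular": [0,0,0],"claw": 5},
  {"xyz": [3.3,2.6,0],"angular": [0,0,0],"claw": 5},
  {"xyz": [3.3,2.6,0],"angular": [0,0,0],"claw": 5},
  {"xyz": [3.3,2.6,0],"angular": [0,0,0],"claw": 5},
  {"xyz": [3.3,2.6,0],"angular": [0,0,0],"claw": 5},
  {"xyz": [3.3,2.6,0],"angular": [0,0,0],"claw": 5},
  {"xyz": [3.3,2.6,0],"angular": [0,0,0],"claw": 5},
  {"xyz": [3.3,2.6,0],"angular": [0,0,0],"claw": 5},
  {"xyz": [3.3,2.6,0],"angular": [0,0,0],"claw": 5},
  {"xyz": [3.3,2.6,0],"angular": [0,0,0],"claw": 5},
  {"xyz": [1.6,1.2,0],"angular": [0,0,0],"claw": 5},
  {"xyz": [0,0,0],"angular": [0,0,-8.1],"claw": 5},
  {"xyz": [0,0,0],"angular": [0,0,-8.1],"claw": 5},
  {"xyz": [0,0,0],"angular": [0,0,-8.1],"claw": 5},
  {"xyz": [0,0,0],"angular": [0,0,-8.1],"claw": 5},
  {"xyz": [0,0,0],"angular": [0,0,0],"claw": 5},
  {"xyz": [0,0,0],"angular": [0,0,0],"claw": 5},
])

```text
t: 2.0
eef_pos: [0.4966, 0.1908, 0.2485]
ee_rot: [3.142, 0.0, 0.105]
force: [-0.9, -0.3, 0.0]
width: 0.0501
gripper_force: 0.0
```

Run:
```python
from h import *
grab('wrist','w2.png')
```

```text
(no output)
```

View pics/w2.png

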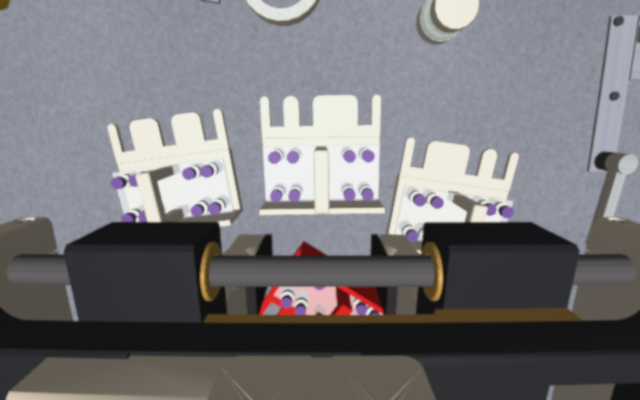

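The wrist view confirms B: carrier at (321,155), slots left, mid-left and right, with its handle running (321,149)–(321,212).

```bash
cat >> h.py <<'E'
def sub(im,p,q,n=None):
    """gray profile between pixels; returns positions of strongest rises/falls"""
    g=cv2.GaussianBlur(im,(3,3),0)[...,0].astype(np.float32)
    n=n or int(4*np.hypot(q[0]-p[0],q[1]-p[1])); s=np.linspace(0,1,n)
    m=(np.array(p)+s[:,None]*(np.array(q)-np.array(p))).astype(np.float32)
    return m, cv2.remap(g,m[None,:,0],m[None,:,1],cv2.INTER_LINEAR)[0]
E
python3 - <<'E'
from h import *
f=grab('wrist'); im=f['color']
def edge(p,q):
    m,v=sub(im,p,q); d=np.gradient(cv2.GaussianBlur(v[None],(1,0) if 0 else (9,1),0)[0]); return m[np.argmax(np.abs(d))]
for r in(112,120,128):
    a,b=edge((253,r),(267,r)),edge((375,r),(389,r)); P=onz(f,[a,b],.014); print(a,b,P[:,:2].round(4).tolist(),P.mean(0).round(4), 'yaw ray-perp')
a=edge((325,88),(325,104));b=edge((345,88),(345,104));P=onz(f,[a,b],.014);print('front',a,b,P.round(4).tolist())
P=onz(f,[edge((268,222),(268,206)),edge((375,222),(375,206))],.058);print('rear',P.round(4).tolist())
P=onz(f,[edge((264,94+0),(264,106)),],.014)
h=[(321,150),(321,211)];print('handle',onz(f,h,.084).round(4).tolist())
for r in(165,180,195):
    print(edge((309,r),(318,r)),edge((324,r),(333,r)))
E
```

```text
[260.3818 112.    ] [380.0909 112.    ] [[0.5618, 0.2642], [0.5756, 0.1347]] [0.5687 0.1994 0.014 ] yaw ray-perp
[260.63635 120.     ] [379.83636 120.     ] [[0.5534, 0.2634], [0.5672, 0.1337]] [0.5603 0.1985 0.014 ] yaw ray-perp
[261.14545 128.     ] [379.58182 128.     ] [[0.5449, 0.2623], [0.5587, 0.1327]] [0.5518 0.1975 0.014 ] yaw ray-perp
front [325.       94.85714] [345.       94.60317] [[0.5869, 0.1962, 0.014], [0.5895, 0.1749, 0.014]]
rear [[0.4664, 0.2426, 0.058], [0.4797, 0.1333, 0.058]]
handle [[0.5342, 0.1949, 0.084], [0.4772, 0.1888, 0.084]]
[312.6 165. ] [329.4 165. ]
[312.6 180. ] [329.4 180. ]
[313.1143 195.    ] [329.4 195. ]
```

servo_tool([
  {"xyz": [0.9,0,1.5],"angular": [0,0,-0.3],"claw": 5},
  {"xyz": [0,0,3],"angular": [0,0,0],"claw": 5},
  {"xyz": [0,0,3.5],"angular": [0,0,0],"claw": 5},
  {"xyz": [0,0,3.5],"angular": [0,0,0],"claw": 5},
  {"xyz": [0,0,2.5],"angular": [0,0,0],"claw": 5},
  {"xyz": [0,0,1.5],"angular": [0,0,0],"claw": 5},
  {"xyz": [0,0,0.9],"angular": [0,0,0],"claw": 5},
  {"xyz": [0,0,0.2],"angular": [0,0,0],"claw": 5},
  {"xyz": [0,0,0],"angular": [0,0,0],"claw": 5},
])

```text
t: 3.0
eef_pos: [0.506, 0.192, 0.0829]
ee_rot: [-3.142, -0.0, 0.114]
force: [0.2, 0.6, -0.2]
width: 0.0501
gripper_force: 0.0
```

servo_tool([
  {"xyz": [0,0,0],"angular": [0,0,0],"claw": 2},
  {"xyz": [0,0,0],"angular": [0,0,0],"claw": 1.6},
  {"xyz": [0,0,0],"angular": [0,0,0],"claw": 1},
  {"xyz": [0,0,0],"angular": [0,0,0],"claw": 0.5},
  {"xyz": [0,0,0],"angular": [0,0,0],"claw": 0.5},
  {"xyz": [0,0,0],"angular": [0,0,0],"claw": 0.5},
], force=35)

```text
t: 3.6
eef_pos: [0.5057, 0.1918, 0.0827]
ee_rot: [3.142, -0.0, 0.115]
force: [0.3, -0.7, 2.1]
width: 0.0137
gripper_force: 35.0
```

servo_tool([
  {"xyz": [0,0,-1],"angular": [0,0,0],"claw": 0.5},
  {"xyz": [0,0,-2],"angular": [0,0,0],"claw": 0.5},
  {"xyz": [0,0,-3],"angular": [0,0,0],"claw": 0.5},
  {"xyz": [0,0,-3],"angular": [0,0,0],"claw": 0.5},
  {"xyz": [0,0,-2.5],"angular": [0,0,0],"claw": 0.5},
  {"xyz": [0,0,-1.5],"angular": [0,0,0],"claw": 0.5},
  {"xyz": [0,0,0],"angular": [0,0,0],"claw": 0.5},
])

```text
t: 4.3
eef_pos: [0.5063, 0.1923, 0.2149]
ee_rot: [-3.14, -0.003, 0.115]
force: [0.2, -0.6, -5.3]
width: 0.0135
gripper_force: 35.0
```

servo_tool([
  {"xyz": [0,1,0],"angular": [0,0,0],"claw": 0.5},
  {"xyz": [0,2,0],"angular": [0,0,0],"claw": 0.5},
  {"xyz": [0,3,0],"angular": [0,0,0],"claw": 0.5},
  {"xyz": [0,3.5,0],"angular": [0,0,0],"claw": 0.5},
  {"xyz": [0,3.5,0],"angular": [0,0,0],"claw": 0.5},
  {"xyz": [0,3.5,0],"angular": [0,0,0],"claw": 0.5},
  {"xyz": [0,3.5,0],"angular": [0,0,0],"claw": 0.5},
  {"xyz": [0,3.5,0],"angular": [0,0,0],"claw": 0.5},
  {"xyz": [0,3.5,0],"angular": [0,0,0],"claw": 0.5},
  {"xyz": [0,3.5,0],"angular": [0,0,0],"claw": 0.5},
  {"xyz": [0,3.5,0],"angular": [0,0,0],"claw": 0.5},
  {"xyz": [0,3,0],"angular": [0,0,0],"claw": 0.5},
  {"xyz": [0,2.5,0],"angular": [0,0,0],"claw": 0.5},
  {"xyz": [0,1.5,0],"angular": [0,0,0],"claw": 0.5},
  {"xyz": [0,0.9,0],"angular": [0,0,-1.6],"claw": 0.5},
  {"xyz": [0,0,0],"angular": [0,0,0],"claw": 0.5},
  {"xyz": [0,0,0],"angular": [0,0,0],"claw": 0.5},
])

```text
t: 6.0
eef_pos: [0.553, -0.2242, 0.2115]
ee_rot: [-3.141, 0.002, 0.142]
force: [0.7, 0.7, -5.1]
width: 0.014
gripper_force: 35.0
```

Run:
```python
from h import *
grab('wrist','w3.png')
```

```text
(no output)
```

View pics/w3.png

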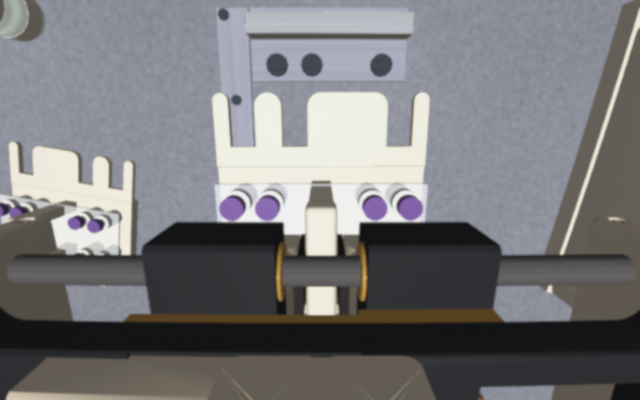

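The carrier is held level. The studs show at (277,65), (312,65) and (381,65) and the flange prongs at (221..421,95).

```bash
cat > fit.py <<'E'
from h import *
def edge(im,p,q):
    m,v=sub(im,p,q); d=np.gradient(cv2.GaussianBlur(v[None],(9,1),0)[0]); return m[np.argmax(np.abs(d))]
def studs(f,box,z=.027):
    x0,y0,x1,y1=box; g=f['color'].max(2)[y0:y1,x0:x1]
    n,l,st,c=cv2.connectedComponentsWithStats((g<95).astype(np.uint8))
    k=[i for i in range(1,n) if 100<st[i,4]<900]; c=np.array(sorted((c[k]+[x0,y0]).tolist())); print(c.round(1).tolist(),st[k,4])
    return onz(f,c,z)
def frame(P):
    o=(P[0]+P[-1])[:2]/2; d=(P[0]-P[-1])[:2]; yaw=np.arctan2(-d[0],d[1])
    R=np.array([[np.cos(yaw),-np.sin(yaw)],[np.sin(yaw),np.cos(yaw)]])
    return o,yaw,R
E
python3 - <<'E'
from fit import *
f=grab('wrist'); im=f['color']; s=monitor.get_state()
P=studs(f,(262,48,400,82)); o,yaw,R=frame(P); print(o,yaw,((P[:,:2]-o)@R).round(4).tolist())
z=.014+s['eef_pos'][2]-.0827
for r in(110,122,134):
    a,b=edge(im,(209,r),(219,r)),edge(im,(423,r),(436,r)); Q=onz(f,[a,b],z)[:,:2]; d=Q[0]-Q[1]; print('outer',a,b,((Q-o)@R).round(4).tolist(),np.arctan2(-d[0],d[1]),np.linalg.norm(d))
Q=onz(f,[edge(im,(320,84),(320,102)),edge(im,(375,84),(375,102))],z)[:,:2]; print('front',((Q-o)@R).round(4).tolist())
print('tcp in plate',(s['eef_pos'][:2]-o)@R,s['eef_pos'],s['ee_rot'])
E
```

```text
[[277.1, 65.0], [311.8, 64.9], [380.9, 65.3]] [318 310 316]
[ 0.66592639 -0.21483276] 0.14022161409278341 [[0.0, 0.0474], [0.0001, 0.0157], [-0.0, -0.0474]]
outer [212.33333 110.     ] [428.60785 110.     ] [[-0.0425, 0.0724], [-0.0422, -0.0575]] 0.14280173801549229 0.12990975869982677
outer [213.35898 122.     ] [427.58823 122.     ] [[-0.0496, 0.0723], [-0.0492, -0.0574]] 0.14281948955750456 0.12973927922358797
outer [214.38461 134.     ] [426.82352 134.     ] [[-0.0567, 0.0722], [-0.0564, -0.0575]] 0.1428424257271402 0.1297331151431694
front [[-0.0322, 0.0078], [-0.032, -0.0248]]
tcp in plate [-0.11269288  0.00684766] [ 0.55338254 -0.22380255  0.21209915] [-3.14114530e+00  7.94517692e-04  1.42843351e-01]
```

servo_tool([
  {"xyz": [0,0.7,0],"angular": [0,0,0.1],"claw": 0.5},
  {"xyz": [0,0,1],"angular": [0,0,0],"claw": 0.5},
  {"xyz": [0,0,2],"angular": [0,0,0],"claw": 0.5},
  {"xyz": [0,0,3],"angular": [0,0,0],"claw": 0.5},
  {"xyz": [0,0,3],"angular": [0,0,0],"claw": 0.5},
  {"xyz": [0,0,2],"angular": [0,0,0],"claw": 0.5},
  {"xyz": [0,0,1],"angular": [0,0,0],"claw": 0.5},
  {"xyz": [0,0,0],"angular": [0,0,0],"claw": 0.5},
  {"xyz": [0,0,0],"angular": [0,0,0],"claw": 0.5},
])

```text
t: 7.0
eef_pos: [0.5554, -0.2315, 0.0933]
ee_rot: [3.141, -0.001, 0.141]
force: [-0.0, 0.4, -5.4]
width: 0.0141
gripper_force: 35.0
```

Run:
```python
from h import *
f=grab('wrist','w4.png');s=monitor.get_state();print(s['eef_pos'],s['ee_rot'],s['force'])
```

```text
[ 0.55568646 -0.23153025  0.093744  ] [ 3.14082229e+00 -1.90078409e-03  1.41401239e-01] [-0.30310956  0.34565019 -5.52646667]
```

View pics/w4.png

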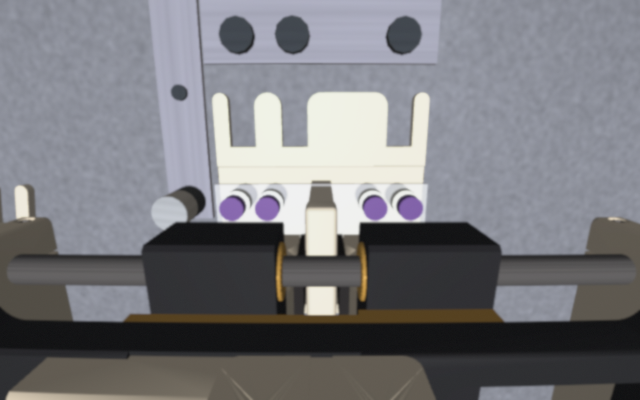

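Studs are at (237,35), (292,35) and (404,35), with the flange in front of them. I'll measure the lateral offset before lowering the last centimetre.

```bash
cat > meas.py <<'E'
from fit import *
f=grab('wrist'); im=f['color']; s=monitor.get_state()
P=studs(f,(205,5,435,58)); o,yaw,R=frame(P); print(o,yaw,((P[:,:2]-o)@R).round(4).tolist())
z=.014+max(0,s['eef_pos'][2]-.0827)
for r in(110,122,134):
    a,b=edge(im,(207,r),(220,r)),edge(im,(423,r),(436,r)); Q=onz(f,[a,b],z)[:,:2]; d=Q[0]-Q[1]; print('outer',a,b,((Q-o)@R).round(4).tolist(),np.arctan2(-d[0],d[1]),np.linalg.norm(d))
Q=onz(f,[edge(im,(320,84),(320,102)),edge(im,(375,84),(375,102))],z)[:,:2]; print('front',((Q-o)@R).round(4).tolist())
print('tcp in plate',(s['eef_pos'][:2]-o)@R,s['eef_pos'],s['ee_rot'])
E
python3 meas.py
```

```text
[] []Traceback (most recent call last):
  File "meas.py", line 3, in <module>
    P=studs(f,(205,5,435,58)); o,yaw,R=frame(P); print(o,yaw,((P[:,:2]-o)@R).round(4).tolist())
  File "fit.py", line 8, in studs
    return onz(f,c,z)
  File "h.py", line 15, in onz
    c,d=ray(f,uv); return c+d*((z-c[2])/d[:,2])[:,None]
        ~~~^^^^^^
  File "h.py", line 11, in ray
    k,d=K(f); p=cv2.undistortPoints(np.array(uv,float).reshape(-1,1,2),k,d)[:,0]
                ~~~~~~~~~~~~~~~~~~~^^^^^^^^^^^^^^^^^^^^^^^^^^^^^^^^^^^^^^^^
cv2.error: OpenCV(4.12.0) /io/opencv/modules/calib3d/src/undistort.dispatch.cpp:347: error: (-215:Assertion failed) CV_IS_MAT(_src) && CV_IS_MAT(_dst) && (_src->rows == 1 || _src->cols == 1) && (_dst->rows == 1 || _dst->cols == 1) && _src->cols + _src->rows - 1 == _dst->rows + _dst->cols - 1 && (CV_MAT_TYPE(_src->type) == CV_32FC2 || CV_MAT_TYPE(_src->type) == CV_64FC2) && (CV_MAT_TYPE(_dst->type) == CV_32FC2 || CV_MAT_TYPE(_dst->type) == CV_64FC2) in function 'cvUndistortPointsInternal'
```

Only the area limit was wrong, since the studs appear larger at this height.

```bash
sed -i 's/100<st\[i,4\]<900/100<st[i,4]<2500/' fit.py; python3 meas.py
```

```text
[[237.0, 36.1], [292.0, 35.9], [402.4, 36.4]] [941 929 940]
[ 0.66579865 -0.21493751] 0.1401910564898653 [[0.0, 0.0471], [0.0, 0.0157], [0.0, -0.0471]]
outer [212.35294 110.     ] [428.60785 110.     ] [[-0.0406, 0.0646], [-0.0404, -0.0656]] 0.14195375015650716 0.13022467987998393
outer [213.37254 122.     ] [427.58823 122.     ] [[-0.0477, 0.0645], [-0.0475, -0.0655]] 0.14192122981148703 0.13004166323336813
outer [214.13725 134.     ] [426.82352 134.     ] [[-0.0549, 0.0646], [-0.0546, -0.0656]] 0.14188816643775407 0.130180217764084
front [[-0.0303, -0.0002], [-0.0303, -0.0328]]
tcp in plate [-0.11141226 -0.00096984] [ 0.55561494 -0.23146573  0.09393459] [ 3.14088055e+00 -2.32456705e-03  1.41333588e-01]
```

servo_tool([
  {"xyz": [0,-0.05,0.5],"angular": [0,0,0],"claw": 0.5},
  {"xyz": [0,0,0.4],"angular": [0,0,0],"claw": 0.5},
  {"xyz": [0,0,0.1],"angular": [0,0,0],"claw": 0.5},
  {"xyz": [0,0,0],"angular": [0,0,0],"claw": 0.5},
  {"xyz": [0,0,0],"angular": [0,0,0],"claw": 0.5},
])

```text
t: 7.65
eef_pos: [0.5546, -0.2307, 0.0828]
ee_rot: [-3.141, 0.0, 0.141]
force: [-2.2, 2.2, 0.1]
width: 0.0137
gripper_force: 35.0
```

servo_tool([
  {"xyz": [0,0,0],"angular": [0,0,0],"claw": 3},
  {"xyz": [0,0,0],"angular": [0,0,0],"claw": 5},
  {"xyz": [0,0,0],"angular": [0,0,0],"claw": 5},
  {"xyz": [0,0,-1],"angular": [0,0,0],"claw": 5},
  {"xyz": [0,0,-2],"angular": [0,0,0],"claw": 5},
  {"xyz": [0,0,-2],"angular": [0,0,0],"claw": 5},
  {"xyz": [-2,0,0],"angular": [0,0,0],"claw": 5},
  {"xyz": [-2.5,0,0],"angular": [0,0,0],"claw": 5},
  {"xyz": [-2,0,0],"angular": [0,0,0],"claw": 5},
  {"xyz": [0,0,0],"angular": [0,0,0],"claw": 5},
])

```text
t: 8.65
eef_pos: [0.4883, -0.2403, 0.1336]
ee_rot: [-3.141, -0.0, 0.14]
force: [-0.1, 0.5, -0.4]
width: 0.0502
gripper_force: 0.0
```

Run:
```python
from h import *
grab('wrist','w5.png')
```

```text
(no output)
```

View pics/w5.png

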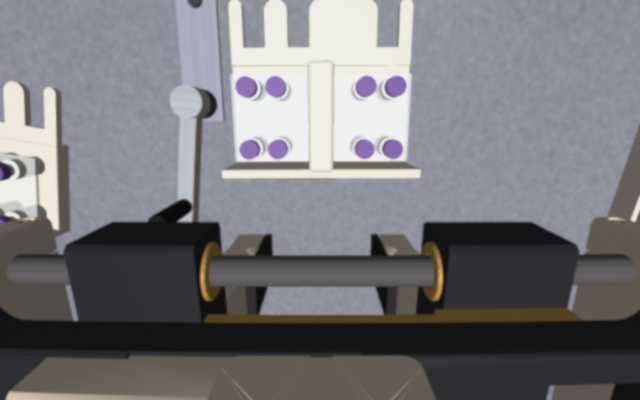

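Carrier B is released and upright, with its rear wall at row 173 and the latch post at (172,212) clear of the lane. Next I lower behind it and push.

servo_tool([
  {"xyz": [0,0,2],"angular": [0,0,0],"claw": 5},
  {"xyz": [0,0,3],"angular": [0,0,0],"claw": 5},
  {"xyz": [0,0,2],"angular": [0,0,0],"claw": 5},
  {"xyz": [0,0,1.1],"angular": [0,0,0],"claw": 5},
  {"xyz": [0,0,0],"angular": [0,0,0],"claw": 5},
  {"xyz": [1,0,0],"angular": [0,0,0],"claw": 5},
  {"xyz": [0.6,0,0],"angular": [0,0,0],"claw": 5},
  {"xyz": [0.4,0,0],"angular": [0,0,0],"claw": 5},
  {"xyz": [0.4,0,0],"angular": [0,0,0],"claw": 5},
  {"xyz": [0.4,0,0],"angular": [0,0,0],"claw": 5},
  {"xyz": [0.4,0,0],"angular": [0,0,0],"claw": 5},
  {"xyz": [0.3,0,0],"angular": [0,0,0],"claw": 5},
])

```text
t: 9.9
eef_pos: [0.5241, -0.2352, 0.0523]
ee_rot: [-3.141, 0.002, 0.141]
force: [-7.1, -1.2, 4.0]
width: 0.0499
gripper_force: 3.5
```

Run:
```python
from h import *
grab('wrist','w6.png')
```

```text
(no output)
```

View pics/w6.png

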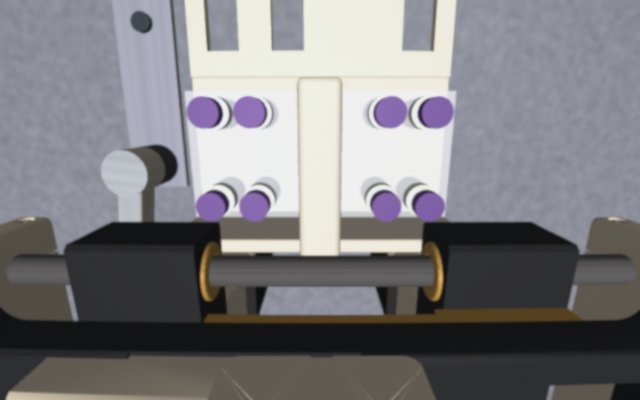

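The rear wall is against the fingers at (320,245) and the flange outer edges run along columns ~190 and 452. Next, a lateral check before the studs engage.

```bash
cat > m2.py <<'E'
from fit import *
f=grab('wrist'); im=f['color']; s=monitor.get_state()
o=np.array([.66586,-.2149]); yaw=.1402; R=np.array([[np.cos(yaw),-np.sin(yaw)],[np.sin(yaw),np.cos(yaw)]])
for r in(12,40,65):
    a,b=edge(im,(178,r),(200,r)),edge(im,(440,r),(462,r)); Q=onz(f,[a,b],.014)[:,:2]; d=Q[0]-Q[1]; print(a,b,((Q-o)@R).round(4).tolist(),'mid',(((Q-o)@R).mean(0)).round(4),np.arctan2(-d[0],d[1])-yaw)
print('tcp',(s['eef_pos'][:2]-o)@R,s['force'])
t=grab('top','t2.png'); print(proj(t,np.r_[o+R@[-.08,0],.05]))
E
python3 m2.py
```

```text
[185.08046  12.     ] [454.66666  12.     ] [[-0.027, 0.0655], [-0.0268, -0.0644]] mid [-0.0269  0.0005] 0.0013332471956707947
[187.35632  40.     ] [452.64368  40.     ] [[-0.0396, 0.0655], [-0.0394, -0.0646]] mid [-0.0395  0.0005] 0.0013503562722639861
[189.3793  65.    ] [450.36783  65.     ] [[-0.0511, 0.0655], [-0.051, -0.0644]] mid [-0.0511  0.0005] 0.0013436668564290322
tcp [-0.14259428 -0.00032708] [-5.65145793 -0.9832526   3.00663161]
[[406.34607868 181.14286809]]
```

servo_tool([
  {"xyz": [0.3,0,0],"angular": [0,0,0],"claw": 5},
  {"xyz": [0.4,0,0],"angular": [0,0,0],"claw": 5},
  {"xyz": [0.4,0,0],"angular": [0,0,0],"claw": 5},
  {"xyz": [0.4,0,0],"angular": [0,0,0],"claw": 5},
  {"xyz": [0.4,0,0],"angular": [0,0,0],"claw": 5},
  {"xyz": [0.4,0,0],"angular": [0,0,0],"claw": 5},
])

```text
t: 10.65
eef_pos: [0.5467, -0.232, 0.0521]
ee_rot: [-3.141, 0.002, 0.141]
force: [-7.6, -1.3, 6.2]
width: 0.0498
gripper_force: 3.7
```

servo_tool([
  {"xyz": [0.4,0,0],"angular": [0,0,0],"claw": 5},
  {"xyz": [0.4,0,0],"angular": [0,0,0],"claw": 5},
  {"xyz": [0.3,0,0],"angular": [0,0,0],"claw": 5},
  {"xyz": [0.2,0,0],"angular": [0,0,0],"claw": 5},
  {"xyz": [0,0,0],"angular": [0,0,0],"claw": 5},
])

```text
t: 11.15
eef_pos: [0.5601, -0.2302, 0.0521]
ee_rot: [-3.142, 0.001, 0.141]
force: [-5.5, -1.4, 4.7]
width: 0.0504
gripper_force: 2.9
```

servo_tool([
  {"xyz": [0.1,0,0],"angular": [0,0,0],"claw": 5},
  {"xyz": [0.1,0,0],"angular": [0,0,0],"claw": 5},
  {"xyz": [0.1,0,0],"angular": [0,0,0],"claw": 5},
])

```text
t: 11.45
eef_pos: [0.5625, -0.2298, 0.0521]
ee_rot: [-3.141, 0.002, 0.141]
force: [-7.4, -0.1, 5.2]
width: 0.0502
gripper_force: 3.5
```

servo_tool([
  {"xyz": [0.1,0,0],"angular": [0,0,0],"claw": 5},
  {"xyz": [0,0,0],"angular": [0,0,0],"claw": 5},
])

```text
t: 11.65
eef_pos: [0.5635, -0.2296, 0.052]
ee_rot: [-3.141, 0.002, 0.141]
force: [-7.5, -1.3, 4.9]
width: 0.0498
gripper_force: 3.4
```

servo_tool([
  {"xyz": [0.1,0,0],"angular": [0,0,0],"claw": 5},
  {"xyz": [0.1,0,0],"angular": [0,0,0],"claw": 5},
  {"xyz": [0,0,0],"angular": [0,0,0],"claw": 5},
])

```text
t: 11.95
eef_pos: [0.5636, -0.2296, 0.052]
ee_rot: [-3.141, 0.005, 0.141]
force: [-13.1, -1.7, 10.3]
width: 0.0499
gripper_force: 6.4
```

servo_tool([
  {"xyz": [0.1,0,0],"angular": [0,0,0],"claw": 5},
  {"xyz": [0.1,0,0],"angular": [0,0,0],"claw": 5},
  {"xyz": [0,0,0],"angular": [0,0,0],"claw": 5},
])

```text
t: 12.25
eef_pos: [0.5636, -0.2296, 0.052]
ee_rot: [-3.14, 0.008, 0.14]
force: [-18.0, -1.7, 15.8]
width: 0.05
gripper_force: 9.2
```

servo_tool([
  {"xyz": [-1,0,0],"angular": [0,0,0],"claw": 5},
  {"xyz": [-2,0,0],"angular": [0,0,0],"claw": 5},
  {"xyz": [0,0,-2],"angular": [0,0,0],"claw": 5},
  {"xyz": [0,0,-4],"angular": [0,0,0],"claw": 5},
  {"xyz": [0,0,-3],"angular": [0,0,0],"claw": 5},
  {"xyz": [-0.7,-2.0,0],"angular": [0,0,8.2],"claw": 0},
  {"xyz": [0,0,0],"angular": [0,0,8.2],"claw": 0},
  {"xyz": [0,0,0],"angular": [0,0,8.2],"claw": 0},
  {"xyz": [0,0,0],"angular": [0,0,8.2],"claw": 0},
  {"xyz": [0,0,0],"angular": [0,0,8.2],"claw": 0},
  {"xyz": [0,0,0],"angular": [0,0,8.2],"claw": 0},
  {"xyz": [0,0,0],"angular": [0,0,8.2],"claw": 0},
  {"xyz": [0,0,0],"angular": [0,0,8.2],"claw": 0},
  {"xyz": [0,0,0],"angular": [0,0,8.2],"claw": 0},
  {"xyz": [0,0,0],"angular": [0,0,8.2],"claw": 0},
  {"xyz": [0,0,0],"angular": [0,0,8.2],"claw": 0},
  {"xyz": [0,0,0],"angular": [0,0,8.0],"claw": 0},
  {"xyz": [0,0,0],"angular": [0,0,0],"claw": 0},
], force=20)

```text
t: 14.05
eef_pos: [0.5301, -0.2142, 0.1422]
ee_rot: [-3.139, -0.0, -1.575]
force: [-0.7, 0.1, 1.4]
width: 0.0008
gripper_force: 0.0
```

Run:
```python
from h import *
w=grab('wrist','w7.png'); s=grab('scene','s7.png'); t=grab('top','t7.png')
P=[(.479,-.134,.078),(.479,-.134,.036)]
print(proj(w,P),proj(s,P),proj(t,P))
def cc(f,b,th=60):
    x0,y0,x1,y1=b; g=f['color'].max(2)[y0:y1,x0:x1]
    n,l,st,c=cv2.connectedComponentsWithStats((g<th).astype(np.uint8))
    return [((c[i]+[x0,y0]).round(1).tolist(),(st[i]+[x0,y0,0,0,0]).tolist()) for i in range(1,n) if st[i,4]>8]
print(cc(s,(255,150,310,190)))
```

```text
[[392.87154435 333.94758734]
 [382.35692447 301.9068509 ]] [[284.09899803 163.4779484 ]
 [284.50475262 173.4604811 ]] [[373.87180911 215.00849231]
 [371.9730932  216.9638153 ]]
[([283.1, 168.1], [282, 163, 4, 12, 35])]
```

View pics/w7.png

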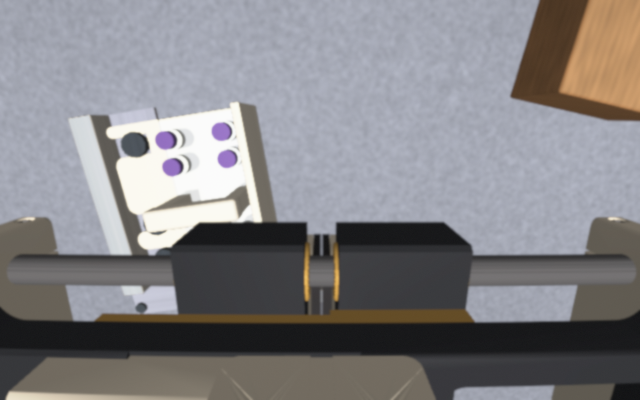

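The carrier sits home, with its prongs against the stop bar at (110..130,140..240). The post, found in the scene view at (283,168), is where it was expected.

Run:
```python
from h import *
s=grab('scene'); o=np.array([.66586,-.2149]); yaw=.1402; R=np.array([[np.cos(yaw),-np.sin(yaw)],[np.sin(yaw),np.cos(yaw)]])
pv=o+R@[-.103,.092]; p=onz(s,[(283.1,168.1)],.056)[0,:2]; d=p-pv
print('pivot',pv,'post',p,'r',np.hypot(*d),'theta',-np.pi/2+yaw-np.arctan2(d[1],d[0]))
e=monitor.get_state()['eef_pos'];y=monitor.get_state()['ee_rot'][2]
T=np.array([[np.cos(y),np.sin(y)],[np.sin(y),-np.cos(y)]])
u=d/np.hypot(*d); tan=np.array([-u[1],u[0]])
g=pv+u*.075-tan*.027; print('tan yaw',np.arctan2(tan[1],tan[0]),'goal',g,'tool shift cm',(T@(g-e[:2])*100).round(2))
```

```text
pivot [ 0.55101444 -0.13819604] post [ 0.47953913 -0.13827528] r 0.07147535291506901 theta 1.709887655740697
tan yaw -1.5696876557406971 goal [ 0.47598455 -0.1112792 ] tool shift cm [-10.3    5.33]
```

servo_tool([
  {"xyz": [-2.5,1.3,0],"angular": [0,0,0],"claw": 0},
  {"xyz": [-2.5,1.3,0],"angular": [0,0,0],"claw": 0},
  {"xyz": [-2.5,1.3,0],"angular": [0,0,0],"claw": 0},
  {"xyz": [-1.8,1.0,0],"angular": [0,0,0],"claw": 0},
  {"xyz": [-1.0,0.4,0],"angular": [0,0,0],"claw": 0},
  {"xyz": [0,0,2],"angular": [0,0,0],"claw": 0},
  {"xyz": [0,0,3],"angular": [0,0,0],"claw": 0},
  {"xyz": [0,0,1.5],"angular": [0,0,0],"claw": 0},
  {"xyz": [0,0,0.5],"angular": [0,0,0],"claw": 0},
  {"xyz": [0,0,0],"angular": [0,0,0],"claw": 0},
])

```text
t: 15.25
eef_pos: [0.4763, -0.1114, 0.0712]
ee_rot: [3.14, -0.0, -1.572]
force: [0.1, -0.5, 0.7]
width: -0.0
gripper_force: 0.0
```

servo_tool([
  {"xyz": [0.6,0,0],"angular": [0,0,0],"claw": 0},
  {"xyz": [0.5,0,0],"angular": [0,0,0],"claw": 0},
  {"xyz": [0.66,0.11,0],"angular": [0,0,-5],"claw": 0},
  {"xyz": [0.66,0.11,0],"angular": [0,0,-5],"claw": 0},
  {"xyz": [0.66,0.11,0],"angular": [0,0,-5],"claw": 0},
])

```text
t: 15.75
eef_pos: [0.4754, -0.1427, 0.0725]
ee_rot: [-3.139, -0.0, -1.307]
force: [0.7, 0.8, -0.0]
width: 0.0004
gripper_force: 0.6
```

```bash
cat > m3.py <<'E'
from h import *
s=grab('scene','s8.png'); o=np.array([.66586,-.2149]); yaw=.1402; R=np.array([[np.cos(yaw),-np.sin(yaw)],[np.sin(yaw),np.cos(yaw)]])
pv=o+R@[-.103,.092]; S=monitor.get_state(); e=S['eef_pos']; y=S['ee_rot'][2]
T=np.array([[np.cos(y),np.sin(y)],[np.sin(y),-np.cos(y)]]); print('tcp rel pivot, tool axes',T@(e[:2]-pv),e[2],y,S['force'])
print('implied theta',yaw-y,'plate',(e[:2]-o)@R)
for th in(1.71,yaw-y,0):
    a=-np.pi/2+yaw-th; print(th,proj(s,[np.r_[pv+.075*np.array([np.cos(a),np.sin(a)]),z] for z in(.078,.04)]).round(0).tolist())
E
python3 m3.py
```

```text
tcp rel pivot, tool axes [-0.01515026  0.07426968] 0.07245877919605238 -1.302388902103107 [-0.0649067  -0.95794153 -0.36600744]
implied theta 1.442588902103107 plate [-0.17859718  0.09753006]
1.71 [[284.0, 162.0], [284.0, 171.0]]
1.442588902103107 [[278.0, 159.0], [279.0, 168.0]]
0 [[243.0, 165.0], [244.0, 174.0]]
```

Pushing works and tracks the arc, so I continue.

servo_tool([
  {"xyz": [0.66,0.11,0],"angular": [0,0,-5],"claw": 0},
  {"xyz": [0.66,0.11,0],"angular": [0,0,-5],"claw": 0},
  {"xyz": [0.66,0.11,0],"angular": [0,0,-5],"claw": 0},
  {"xyz": [0.66,0.11,0],"angular": [0,0,-5],"claw": 0},
  {"xyz": [0.66,0.11,0],"angular": [0,0,-5],"claw": 0},
  {"xyz": [0.66,0.11,0],"angular": [0,0,-5],"claw": 0},
  {"xyz": [0.66,0.11,0],"angular": [0,0,-5],"claw": 0},
  {"xyz": [0.66,0.11,0],"angular": [0,0,-5],"claw": 0},
  {"xyz": [0.66,0.11,0],"angular": [0,0,-5],"claw": 0},
  {"xyz": [0.66,0.11,0],"angular": [0,0,-5],"claw": 0},
  {"xyz": [0.66,0.11,0],"angular": [0,0,-5],"claw": 0},
  {"xyz": [0.66,0.11,0],"angular": [0,0,-5],"claw": 0},
  {"xyz": [0.66,0.11,0],"angular": [0,0,-5],"claw": 0},
  {"xyz": [0.66,0.11,0],"angular": [0,0,-5],"claw": 0},
])

```text
t: 17.2
eef_pos: [0.5288, -0.212, 0.0722]
ee_rot: [-3.142, -0.0, -0.088]
force: [-1.3, 0.6, 1.0]
width: 0.0004
gripper_force: 0.4
```

```bash
python3 m3.py
```

```text
tcp rel pivot, tool axes [-0.0149286   0.07557392] 0.07222177251237778 -0.08235180367189843 [1.69993735 0.06386723 1.54502394]
implied theta 0.22255180367189842 plate [-0.13424104  0.02158496]
1.71 [[284.0, 162.0], [284.0, 171.0]]
0.22255180367189842 [[247.0, 162.0], [249.0, 171.0]]
0 [[243.0, 165.0], [244.0, 174.0]]
```

servo_tool([
  {"xyz": [0.66,0.11,0],"angular": [0,0,-5],"claw": 0},
  {"xyz": [0.5,0.08,0],"angular": [0,0,-4],"claw": 0},
  {"xyz": [0.35,0.06,0],"angular": [0,0,-2.7],"claw": 0},
  {"xyz": [0.1,0,0],"angular": [0,0,0],"claw": 0},
  {"xyz": [0,0,0],"angular": [0,0,0],"claw": 0},
])

```text
t: 17.75
eef_pos: [0.5448, -0.2144, 0.0718]
ee_rot: [3.142, -0.001, 0.112]
force: [0.5, -0.4, 0.7]
width: 0.0006
gripper_force: 0.0
```

servo_tool([
  {"xyz": [0.1,0,0],"angular": [0,0,0],"claw": 0},
  {"xyz": [0.1,0,0],"angular": [0,0,0],"claw": 0},
  {"xyz": [0,0,0],"angular": [0,0,0],"claw": 0},
])

```text
t: 18.05
eef_pos: [0.5468, -0.2141, 0.0717]
ee_rot: [3.141, -0.0, 0.114]
force: [-0.9, -0.4, 1.6]
width: 0.0003
gripper_force: 0.3
```

servo_tool([
  {"xyz": [0.1,0,0],"angular": [0,0,0],"claw": 0},
  {"xyz": [0.1,0,0],"angular": [0,0,0],"claw": 0},
  {"xyz": [0,0,0],"angular": [0,0,0],"claw": 0},
])

```text
t: 18.35
eef_pos: [0.5479, -0.214, 0.0715]
ee_rot: [-3.141, 0.002, 0.115]
force: [-4.2, -1.0, 3.3]
width: 0.0007
gripper_force: 2.3
```

servo_tool([
  {"xyz": [0.1,0,0],"angular": [0,0,0],"claw": 0},
  {"xyz": [0.1,0,0],"angular": [0,0,0],"claw": 0},
  {"xyz": [0,0,0],"angular": [0,0,0],"claw": 0},
])

```text
t: 18.65
eef_pos: [0.5481, -0.214, 0.0714]
ee_rot: [-3.141, 0.005, 0.114]
force: [-9.8, -2.3, 7.0]
width: 0.0007
gripper_force: 5.0
```

servo_tool([
  {"xyz": [-1,0,0],"angular": [0,0,0],"claw": 0},
  {"xyz": [-2,0,0],"angular": [0,0,0],"claw": 0},
  {"xyz": [-2,0,0],"angular": [0,0,0],"claw": 0},
  {"xyz": [0,0,-2],"angular": [0,0,0],"claw": 0},
  {"xyz": [0,0,-4],"angular": [0,0,0],"claw": 0},
  {"xyz": [0,0,-4],"angular": [0,0,0],"claw": 0},
  {"xyz": [-2,0,-2],"angular": [0,0,0],"claw": 0},
  {"xyz": [-2,0,0],"angular": [0,0,0],"claw": 0},
  {"xyz": [0,0,0],"angular": [0,0,0],"claw": 0},
])

```text
t: 19.55
eef_pos: [0.46, -0.2238, 0.1926]
ee_rot: [-3.141, -0.003, 0.114]
force: [-0.4, 0.6, 0.4]
width: 0.0003
gripper_force: 0.0
```

Run:
```python
from h import *
w=grab('wrist','w9.png')['color']; s=grab('scene')['color']
o=np.zeros((590,640,3),np.uint8); o[:300]=w[:300]; c=cv2.resize(s[140:340,160:480],None,fx=1.45,fy=1.45); o[300:590,:c.shape[1]]=c[:290]
cv2.imwrite('pics/fin.png',o)
```

```text
(no output)
```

View pics/fin.png

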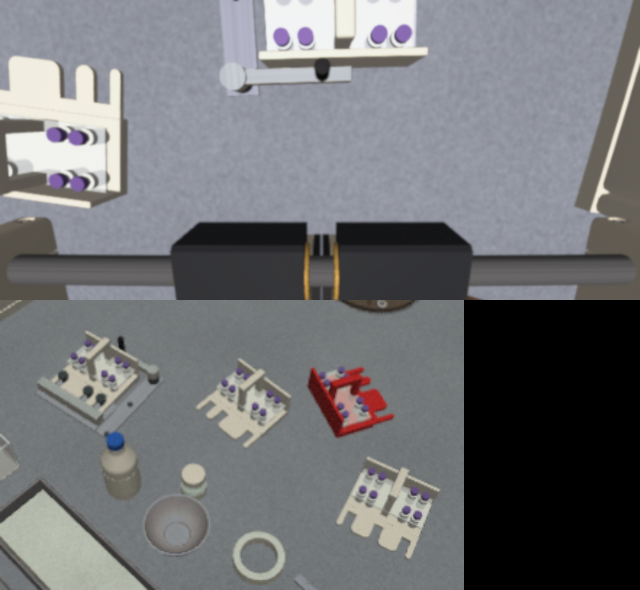

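The latch bar runs from (233,76) to (350,73), closed and parallel to the rear wall. The carrier is under the studs against the stop bar at (80,385), and everything else looks to be where it stood.

```bash
python3 -c "
from station import order; print(order.job_done())"
```

```text
the job is handed in; nothing more can be done
None
```

Carrier B is home under the stud heads against the stop bar, the latch bar is swung closed against its stop, and the job is handed in at about 20 s of the 67 s allowed; in the last pictures everything else looked to be where it stood.

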